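# Park the locking pin and run the ring-mandrel slide to its stop

### The job

Two slide fixtures stand on the jeweller's bench, each locked by an upright spring pin with a T-handle. On the one that carries the round tapered ring mandrel, pull the pin up, give it a quarter turn so that it rests in the raised notch of its collar and stays out by itself, and let go of it. Then slide the mandrel carriage all the way to the end stop at the far end of its base; leave the other fixture, with the square block, locked.

Things in the scene. Friction and masses are not known exactly. Their poses are not given: they have to be found in the camera images.
- jig: Fixed base 290x90x12 mm of the mandrel fixture. Origin: centre of underside; x along the slide, from the pin to the end stop (roughly away from robot), z up. Pin axis at x -100, y 0; round it, within 22 mm, a brass collar of 4 teeth, tops z 68, with two 20 mm slots: deep along x, shallow (floor z 63) along y. Stop: 47 mm high, near face x 125; the carriage reaches it with the mandrel at x 75.
- pin_handle (a point): Centre of the pin's T-handle, a bar 44 long (own x), 14 wide, 18 high; locked: 96 mm above bench, along base x within 8 deg. Parallel 8x40 mm cross bar 43 mm below lies in the deep slot. Rises up to 26 mm on a spring (6 N locked, 11 N at top); above 19 mm it clears the teeth and turns either way. At 90 deg (within 15), let down into the shallow slot, it stays 14 mm above locked height.
- mandrel (a point): Point on the axis of the round steel mandrel, 78 mm above the bench, 23 mm thick there; it tapers from 28 mm (at 42 mm height) to 20 mm at the top (100 mm). On an aluminium carriage 100x66 mm, top 34 mm above bench; locked: base x 5, y 0. Once the pin is out it slides 70 mm along base +x to the stop; friction about 3 N, stays where left. Axes as the base's.
- other_pin (a point): Centre of the T-handle of the other, otherwise identical fixture, whose carriage bears a 46 mm square steel block. It must stay locked, 96 mm above the bench.

How it is judged:
On the way:
1. the mandrel fixture's pin rests by itself in the raised notch, nothing touched by the fingers, the carriage still at its locked place (z of pin_handle in the frame of jig between 0.107 and 0.113 m and angle between the x axis of pin_handle and the y axis of jig, either way round below 0.4 rad and x of mandrel in the frame of jig below 0.02 m and contact force between the fingers and anything else below 0.3 N), for 0.1 s.
At the end, for the whole second after the job is handed in: The mandrel fixture's pin rests in the raised notch (handle 11 to 17 mm above its locked height, across the slide within 23 degrees), and the mandrel carriage stands within 10 mm of its end stop; the other fixture's pin was never lifted (z of pin_handle in the frame of jig between 0.107 and 0.113 m and angle between the x axis of pin_handle and the y axis of jig, either way round below 0.4 rad and x of mandrel in the frame of jig above 0.065 m); the robot touches nothing.
It fails at once if the other fixture's pin is lifted by more than 6 mm (distance of other_pin from where it was at the start of the episode above 0.006 m).
It also fails if it takes over 53 s, if anything falls off the work surface, if the arm or the gripper's body presses on something with over 40 N, if the wrist force passes 120 N, or if a joint passes its speed limit or range.

### The arm

A 6-joint arm with a two-finger parallel gripper is mounted at the origin on the work surface. World frame = base frame: x ahead of the robot, y to its left, z up, the work surface at z = 0. Lengths are in m, angles in rad, forces in N, time in s.
With the tool pointing down it reaches from about 0.375 to 0.9 m from the base axis. Payload 3.1 kg.
Tool frame: the origin (TCP) lies midway between the tips of the shut fingers; the grasp point (between the pads) lies 19 mm behind it (grip_depth is the distance from the TCP to the grasp point, in m); y points along the fingers, z is the direction in which the jaws open and shut, and the axes are right-handed (so a half turn about y gives the same grasp; the last joint's range is limited). The gripper opens to 85 mm and grips with 20 to 120 N. Pads are 22 mm wide; open, the fingers measure 114 mm over their backs; the gripper's body (76 mm by 85 mm) begins 54 mm behind the grasp point. The pads swing forward as they close: fully open they stand 13 mm farther back than shut.
Start: joints at [-1.357, 0.527, 1.433, -0, 1.181, -0.178], TCP at [0.239, -0.578, 0.231] pointing down, gripper open.
Joint ranges: [-3.08, 3.08], [-0.75, 2.2], [0.22, 2.44], [-1.43, 4.57], [0, 2.65], [-2.85, 2.85]. Speed limits (rad/s): [2.79, 2.79, 3.14, 3.14, 3.14, 3.14].

### API

Orientations are given as a unit quaternion [x, y, z, w].
In Python, from station import sense, snapshot, camera_model, sign_off, grip_depth gives the robot as it stands.
- The arm moves only by the tool play_rows, never from a script. Its argument "deltas" is a list of rows, each a list of 6 numbers: the shift along the tool's x, y, z in m, then the turn, a rotation vector about the tool's x, y, z in rad. A call has 1 to 12 rows; each row is the pose to reach, as a shift and turn from the pose commanded when the call began, along the tool's axes at that moment; what a row does not reach only later rows make up. A row lasts 1/10 s, in which the tool goes at most 50 mm and 8.59 degrees, less where a joint would pass 70% of its speed; a pose out of reach is approached as far as the arm can. A call with a gripper value outside its range is refused whole. "gripper" is the finger opening in m, from 0 to 0.0854, set as the call begins (left out, the last holds). The fingers move at their own pace and stop on an object; "force" is the grip in N (left out, the last holds). Time passes only in rows, so rows that repeat a pose let the fingers close. It gives the time, the measured TCP pose, the force and the opening at its end, in the units of the state.
- sense(): the state, without advancing time (a new reading comes with each control period).
- snapshot(name): name is "scene" or "top" or "wrist"; returns the picture (384x512x3 uint8, red, green, blue); there is no depth.
- camera_model(name): a dict with "fx", "fy", "cx", "cy" (pixels), "camera_from_world" (4x4, takes a point from world to camera coordinates). Camera axes: x right, y up, looking along -z (the intrinsics and any distortion apply to the point x, -y, -z); pixel columns grow to the right and rows downward; lengths in m; the calibration is good to about 2 mm. A picture is of the moment at which its call begins: read the wrist's pose just before it. camera_model takes no time and is no camera call; for the wrist camera it gives the pose at the moment of the call.
- sign_off(): hands the job in, once; it reports no verdict.
The state is a dict: "t": time; "q": joint angles; "qd": joint speeds; "tau": joint torques, N m; "tcp_pos": TCP position; "tool_rot": TCP orientation; "force": force on the tool from outside, world axes, zero at the start; "ft_torque": the same for the moment, N m; "finger_gap": opening from 0.0 (shut) to 1.0 (fully open).
Only numpy, scipy, OpenCV 4.12 (cv2) and the standard library are available. Lean on these libraries where they do the work, as an engineer would, in place of code of your own. Each camera call takes 0.05 s, during which the arm holds its last target.

## Working session

There is one attempt and no reset: what is moved stays moved. The work goes in short steps, Python scripts to look and compute and a tool call to move; the robot and the scene stay as the last step left them, time stands still between calls to the robot, and variables do not carry over. Pictures are saved under pics/ and viewed, and the job is handed in when it is done.

Besides the shell and the picture viewer there is one more tool, called in YAML: its name, and indented under it one key for each argument. play_rows: Moves the arm, as the interface text tells. Its arguments: {"type":"object","properties":{"deltas":{"type":"array"},"gripper":{"type":"number"},"force":{"type":"number"}},"required":["deltas"]}

```bash
ls; mkdir -p pics; cat > h.py <<'E'
import numpy as np, cv2
from station import *
def snap(name,fn):
    cm=camera_model(name); im=snapshot(name); cv2.imwrite('pics/'+fn+'.png',cv2.cvtColor(im,cv2.COLOR_RGB2BGR))
    np.savez('pics/'+fn+'.npz',**{k:np.array(v) for k,v in cm.items() if not isinstance(v,str)}); return cm
def load(fn): return dict(np.load('pics/'+fn+'.npz',allow_pickle=True))
def proj(cm,p):
    T=np.array(cm['camera_from_world']); c=T[:3,:3]@np.array(p)+T[:3,3]
    return cm['cx']+cm['fx']*c[0]/-c[2], cm['cy']+cm['fy']*(-c[1])/-c[2]
def ray(cm,uv):
    T=np.array(cm['camera_from_world']);R=T[:3,:3]
    d=np.array([(uv[0]-cm['cx'])/cm['fx'],-(uv[1]-cm['cy'])/cm['fy'],-1.]);d=R.T@d
    return -R.T@T[:3,3], d/np.linalg.norm(d)
def atz(cm,uv,z):
    o,d=ray(cm,uv); return o+d*(z-o[2])/d[2]
def tri(obs):
    A=np.zeros((3,3));b=np.zeros(3);L=[]
    for cm,uv in obs:
        o,d=ray(cm,uv);P=np.eye(3)-np.outer(d,d);A+=P;b+=P@o;L.append((o,P))
    x=np.linalg.solve(A,b); return x,[np.linalg.norm(P@(x-o)) for o,P in L]
def crop(fn,x0,y0,x1,y1,s,out):
    im=cv2.imread('pics/'+fn+'.png')[y0:y1,x0:x1]
    cv2.imwrite('pics/'+out+'.png',cv2.resize(im,None,fx=s,fy=s,interpolation=cv2.INTER_CUBIC))
E
python3 - <<'E'
from h import *
s=sense();print(s, grip_depth)
for n in ['scene','top','wrist']:
    c=snap(n,n+'0'); print(n,{k:(np.round(v,3).tolist() if not isinstance(v,str) else v) for k,v in c.items()})
E
```

```text
pics
{'t': 0.0, 'q': array([-1.35751804e+00,  5.28490625e-01,  1.43389015e+00,  1.85011471e-05,
        1.18138486e+00, -1.78505382e-01]), 'qd': array([-0.0010221 , -0.00062563,  0.00143762, -0.00048583,  0.00133066,
       -0.00114673]), 'tau': array([-1.45212904e-03, -4.42357314e+01, -1.78023434e+01, -4.64202676e-04,
        8.43291578e-03, -3.95292503e-06]), 'tcp_pos': array([ 0.23852565, -0.57693101,  0.23032245]), 'tool_rot': array([-0.13763703,  0.69435132, -0.69281481,  0.13762241]), 'force': array([ 1.00247919, -0.65542949, -0.1540891 ]), 'ft_torque': array([-0.06275518, -0.02083852, -0.01979631]), 'finger_gap': 1.0019228098127309} 0.0187
scene {'fx': 369.571, 'fy': 369.571, 'cx': 256.919, 'cy': 190.486, 'camera_from_world': [[0.08, 0.997, -0.015, -0.034], [-0.792, 0.073, 0.607, 0.331], [0.606, -0.037, 0.795, -1.019], [0.0, 0.0, 0.0, 1.0]]}
top {'fx': 411.903, 'fy': 411.903, 'cx': 254.346, 'cy': 201.75, 'camera_from_world': [[-0.018, -1.0, -0.005, -0.004], [0.994, -0.018, 0.106, -0.525], [-0.106, -0.003, 0.994, -0.913], [0.0, 0.0, 0.0, 1.0]]}
wrist {'fx': 301.795, 'fy': 301.795, 'cx': 254.546, 'cy': 187.144, 'camera_from_world': [[0.382, -0.924, -0.002, -0.623], [0.879, 0.364, -0.307, 0.04], [0.285, 0.116, 0.952, -0.38], [0.0, 0.0, 0.0, 1.0]]}
```

View pics/scene0.png

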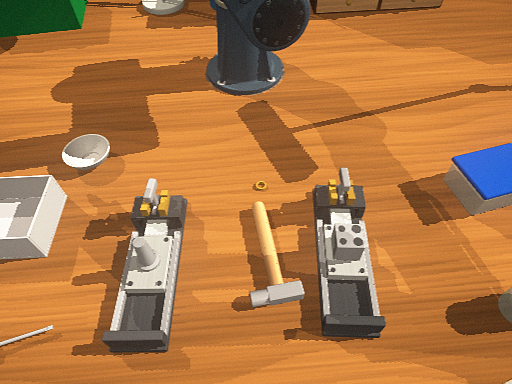

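View pics/top0.png

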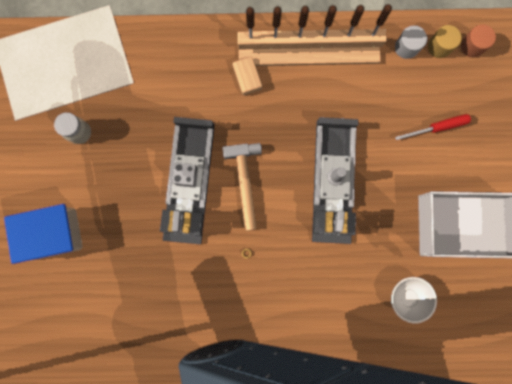

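View pics/wrist0.png

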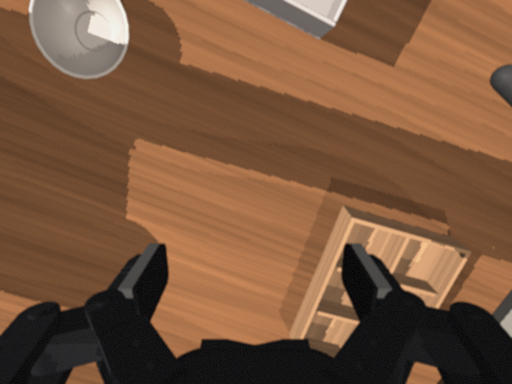

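The mandrel fixture is the one at the right of "top" (mandrel at about 340,175, pin about 336,220), on the left in "scene" (pin 151,190). The wrist camera does not see it yet, so I'm enlarging the other two.

```bash
python3 - <<'E'
from h import *
crop('top0',300,110,372,250,4.2,'c1'); crop('scene0',95,170,200,360,3.15,'c2')
a=cv2.imread('pics/c1.png');b=cv2.imread('pics/c2.png');print(a.shape,b.shape)
H=max(a.shape[0],b.shape[0]);f=lambda i:cv2.copyMakeBorder(i,0,H-i.shape[0],0,10,0)
cv2.imwrite('pics/c3.png',np.hstack([f(a),f(b)]))
E
```

```text
(588, 302, 3) (598, 331, 3)
```

View pics/c3.png

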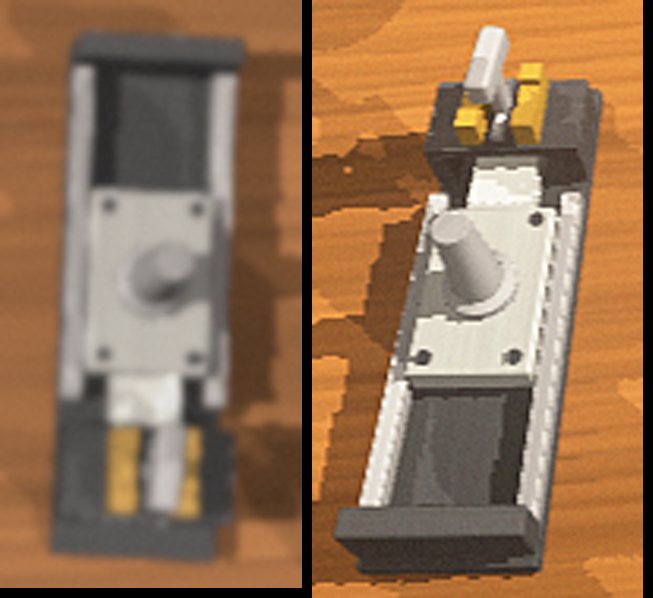

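```bash
python3 - <<'E'
from h import *
T=load('top0');S=load('scene0')
t=lambda x,y:(300+x/4.2,110+y/4.2)
s=lambda x,y:(95+(x-312)/3.15,170+y/3.15)
r=lambda v:np.round(v,4)
x,e=tri([(T,t(165,467)),(S,s(486,60))]);print('handle',r(x),r(e))
x,e=tri([(T,t(176,258)),(S,s(453,228))]);print('mandrel top',r(x),r(e))
for n,p in [('far',(168,424)),('near',(164,511))]: print('bar',n,r(atz(T,t(*p),.105)))
for n,p in [('far',(497,28)),('near',(477,98))]: print('bar S',n,r(atz(S,s(*p),.105)))
for n,p in [('stopL',(75,36)),('stopR',(243,40))]: print(n,r(atz(T,t(*p),.047)))
for p in [(108,205),(197,209),(104,354),(196,358)]: print('screw',r(atz(T,t(*p),.034)))
for p in [(536,218),(422,357),(514,357)]: print('screw S',r(atz(S,s(*p),.034)))
E
```

```text
handle [ 0.473  -0.1901  0.0993] [0.0006 0.0006]
mandrel top [ 0.5785 -0.1985  0.0986] [0.0022 0.0022]
bar far [ 0.4941 -0.1919  0.105 ]
bar near [ 0.451  -0.1882  0.105 ]
bar S far [ 0.4552 -0.1837  0.105 ]
bar S near [ 0.5032 -0.1901  0.105 ]
stopL [ 0.7116 -0.1617  0.047 ]
stopR [ 0.7076 -0.2529  0.047 ]
screw [ 0.6204 -0.1785  0.034 ]
screw [ 0.6173 -0.227   0.034 ]
screw [ 0.5385 -0.1734  0.034 ]
screw [ 0.5354 -0.223   0.034 ]
screw S [ 0.5378 -0.1711  0.034 ]
screw S [ 0.6166 -0.2252  0.034 ]
screw S [ 0.6208 -0.1769  0.034 ]
```

```bash
cat >> h.py <<'E'
from scipy.spatial.transform import Rotation as Ro
def delta(target, yaw):
    """tool target: TCP pos, tool z axis at world yaw, tool y down -> row in current tool axes"""
    s=sense();R0=Ro.from_quat(s['tool_rot'])
    z=np.array([np.cos(yaw),np.sin(yaw),0]);y=np.array([0,0,-1.]);x=np.cross(y,z)
    R1=Ro.from_matrix(np.c_[x,y,z])
    d=R0.inv().apply(np.array(target)-s['tcp_pos']); rv=(R0.inv()*R1).as_rotvec()
    return np.round(np.r_[d,rv],4).tolist()
def yawnow():
    M=Ro.from_quat(sense()['tool_rot']).as_matrix(); return np.arctan2(M[1,2],M[0,2])
E
python3 - <<'E'
from h import *
print(Ro.from_quat(sense()['tool_rot']).as_matrix().round(3), yawnow())
jy=-0.06
for yw in [jy+np.pi/2, jy-np.pi/2]:
    print(yw,delta([0.46,-0.192,0.26],yw))
    print(yw,delta([0.40,-0.192,0.26],yw))
E
```

```text
[[-0.924 -0.     0.382]
 [-0.382  0.002 -0.924]
 [-0.    -1.    -0.002]] -1.1789952581641423
1.5107963267948965 [-0.3517, -0.0289, -0.2714, 0.0001, -2.6898, -0.0024]
1.5107963267948965 [-0.2962, -0.0289, -0.2943, 0.0001, -2.6898, -0.0024]
-1.6307963267948966 [-0.3517, -0.0289, -0.2714, 0.0017, 0.4518, 0.0001]
-1.6307963267948966 [-0.2962, -0.0289, -0.2943, 0.0017, 0.4518, 0.0001]
```

play_rows:
  deltas:
    - [-0.03,-0.003,-0.025,0,0.04,0]
    - [-0.07,-0.006,-0.054,0,0.09,0]
    - [-0.105,-0.009,-0.081,0,0.135,0]
    - [-0.14,-0.012,-0.108,0,0.18,0]
    - [-0.175,-0.015,-0.135,0,0.225,0]
    - [-0.21,-0.018,-0.162,0,0.27,0]
    - [-0.245,-0.021,-0.19,0,0.315,0]
    - [-0.28,-0.024,-0.217,0,0.36,0]
    - [-0.315,-0.027,-0.244,0,0.405,0]
    - [-0.34,-0.029,-0.262,0,0.44,0]
    - [-0.352,-0.029,-0.271,0.0017,0.452,0]
    - [-0.352,-0.029,-0.271,0.0017,0.452,0]
  gripper: 0.06

```text
t: 1.35
tcp_pos: [0.461, -0.1907, 0.2602]
tool_rot: [-0.02, -0.706, 0.707, 0.02]
force: [-0.4, -0.2, 0.3]
finger_gap: 0.703
```

```bash
python3 - <<'E'
from h import *
snap('wrist','w1'); s=sense(); print(s['t'],s['q'].round(3),s['tcp_pos'],yawnow())
E
```

```text
1.4 [-0.618  0.321  1.708 -0.002  1.113  1.011] [ 0.46057019 -0.1919925   0.26017598] -1.6282800360810106
```

View pics/w1.png

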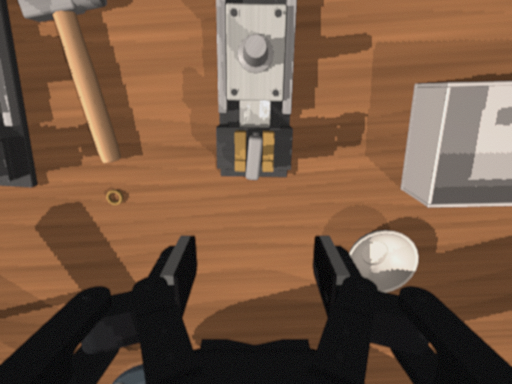

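The wrist view shows the mandrel fixture straight ahead: pin handle about (254,155), mandrel (256,50). I'll enlarge it.

```bash
python3 - <<'E'
from h import *
crop('w1',205,0,305,190,3.1,'c4'); crop('w1',215,115,295,190,6,'c5')
E
```

```text
(no output)
```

View pics/c4.png

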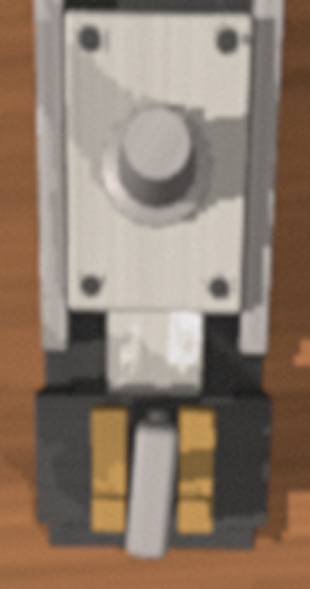

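View pics/c5.png

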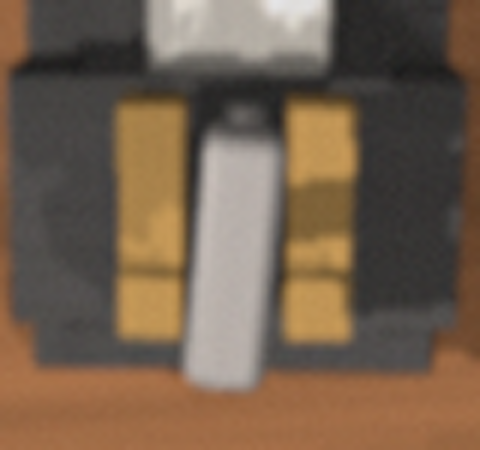

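```bash
python3 - <<'E'
from h import *
W=load('w1');T=load('top0');S=load('scene0')
t=lambda x,y:(300+x/4.2,110+y/4.2)
s=lambda x,y:(95+(x-312)/3.15,170+y/3.15)
w=lambda x,y:(215+x/6,115+y/6)
v=lambda x,y:(205+x/3.1,y/3.1)
r=lambda v:np.round(v,4)
print('cam',r(ray(W,(254,187))[0]))
P=[atz(W,w(*p),.105) for p in [(209,135),(281,138),(258,388),(185,382)]]
for p in P: print(r(p))
print('c',r(np.mean(P,0)),'len',r(np.linalg.norm((P[0]+P[1]-P[2]-P[3])/2)),'wid',r(np.linalg.norm(P[0]-P[1])))
d=(P[0]+P[1]-P[2]-P[3]); print('ang',np.arctan2(d[1],d[0]))
for z in (.1,.11): 
  pc=np.mean([atz(W,w(*p),z) for p in [(209,135),(281,138),(258,388),(185,382)]],0); print(z,r(pc))
c=w(233,261)
print(tri([(W,c),(T,t(165,467)),(S,s(486,60))]), tri([(W,c),(S,s(486,60))]),tri([(W,c),(T,t(165,467))]))
sc=[atz(W,v(*p),.034) for p in [(90,40),(228,41),(91,286),(220,288)]]
print(r(sc),r(np.mean(sc,0))); d=sc[0]+sc[1]-sc[2]-sc[3];print(np.arctan2(d[1],d[0]))
print('mandrel top',r(atz(W,v(158,140),.1)))
b=[atz(W,w(*p),.012) for p in [(38,368),(432,372)]];print('base near',r(b))
b=[atz(W,w(*p),.068) for p in [(118,340),(182,338),(284,341),(352,341),(116,100),(354,100)]];print('teeth',r(b))
E
```

```text
cam [ 0.5399 -0.1944  0.4027]
[ 0.4953 -0.1876  0.105 ]
[ 0.4942 -0.1993  0.105 ]
[ 0.4517 -0.1933  0.105 ]
[ 0.4535 -0.1809  0.105 ]
c [ 0.4737 -0.1903  0.105 ] len 0.0427 wid 0.0118
ang -0.14910243523688826
0.1 [ 0.4726 -0.1902  0.1   ]
0.11 [ 0.4748 -0.1903  0.11  ]
(array([ 0.47292679, -0.19017518,  0.09927697]), [np.float64(0.00011355396045422462), np.float64(0.0005764025906846241), np.float64(0.0006045524465824887)]) (array([ 0.47252206, -0.18999226,  0.09851867]), [np.float64(0.0002502652319674461), np.float64(0.00025026523196746396)]) (array([ 0.47308018, -0.19033431,  0.10080341]), [np.float64(0.0001206420086776688), np.float64(0.00012064200867769324)])
[[ 0.6199 -0.177   0.034 ]
 [ 0.617  -0.2251  0.034 ]
 [ 0.5382 -0.1711  0.034 ]
 [ 0.5348 -0.2195  0.034 ]] [ 0.5775 -0.1982  0.034 ]
-0.07018367759942622
mandrel top [ 0.5784 -0.1982  0.1   ]
base near [[ 0.4316 -0.144   0.012 ]
 [ 0.4257 -0.2321  0.012 ]]
teeth [[ 0.4518 -0.167   0.068 ]
 [ 0.4515 -0.1792  0.068 ]
 [ 0.4498 -0.1986  0.068 ]
 [ 0.4491 -0.2116  0.068 ]
 [ 0.4972 -0.1701  0.068 ]
 [ 0.4947 -0.2136  0.068 ]]
```

Handle centre about (0.473,-0.190), bar angle -0.149, jig yaw about -0.066, and the top about 0.100 to 0.105. All of this fits the text (44x14 bar, 105 mm from the mandrel). Next I align above it.

```bash
python3 - <<'E'
from h import *
print(delta([.473,-.190,.135],-1.720),delta([.473,-.190,.079],-1.720))
E
```

```text
[-0.0123, 0.1252, -0.0029, -0.0018, 0.0917, 0.0001] [-0.0123, 0.1812, -0.003, -0.0018, 0.0917, 0.0001]
```

play_rows:
  deltas:
    - [-0.006,0.03,-0.0015,0,0.04,0]
    - [-0.0123,0.07,-0.003,-0.0018,0.0917,0]
    - [-0.0123,0.1,-0.003,-0.0018,0.0917,0]
    - [-0.0123,0.125,-0.003,-0.0018,0.0917,0]
    - [-0.0123,0.135,-0.003,-0.0018,0.0917,0]
    - [-0.0123,0.135,-0.003,-0.0018,0.0917,0]
    - [-0.0123,0.135,-0.003,-0.0018,0.0917,0]
  gripper: 0.045

```text
t: 2.1
tcp_pos: [0.4734, -0.1917, 0.126]
tool_rot: [-0.054, -0.705, 0.705, 0.053]
force: [0.4, -0.3, 1.0]
finger_gap: 0.529
```

```bash
python3 - <<'E'
from h import *
snap('wrist','w2'); s=sense(); print(s['t'],s['tcp_pos'],yawnow(),s['finger_gap'])
print(delta([.473,-.190,.079],-1.720))
W=load('w2'); print(proj(W,[.473,-.190,.105]))
im=cv2.imread('pics/w2.png');cv2.imwrite('pics/w2b.png',cv2.resize(im,None,fx=1.5,fy=1.5))
E
```

```text
2.15 [ 0.4736935  -0.19170723  0.12641269] -1.7232111353440822 0.5272725412124921
[0.0011, 0.0474, -0.0016, -0.001, -0.0032, -0.0026]
(np.float64(252.8047526025698), np.float64(229.7785365621882))
```

View pics/w2b.png

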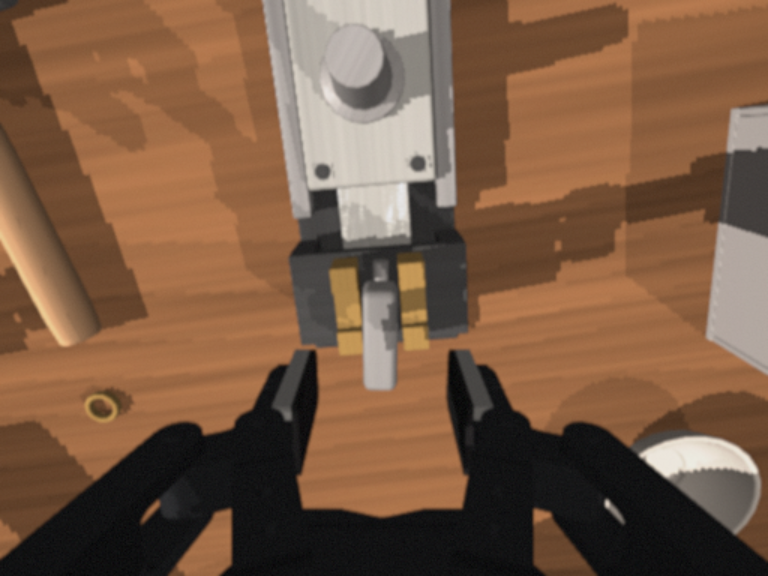

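```bash
python3 - <<'E'
from h import *
crop('w2',205,160,305,270,6,'c6')
W=load('w1');V=load('w2')
print(tri([(W,(215+233/6,115+261/6)),(V,(253.3,224.5))]))
for p in [(253.3,188),(253.3,260)]: print(atz(V,p,.105))
E
```

```text
(array([ 0.47198468, -0.19013675,  0.09546584]), [np.float64(3.0258269990212496e-05), np.float64(3.0258269990266296e-05)])
[ 0.49884302 -0.19429612  0.105     ]
[ 0.45267054 -0.1871544   0.105     ]
```

View pics/c6.png

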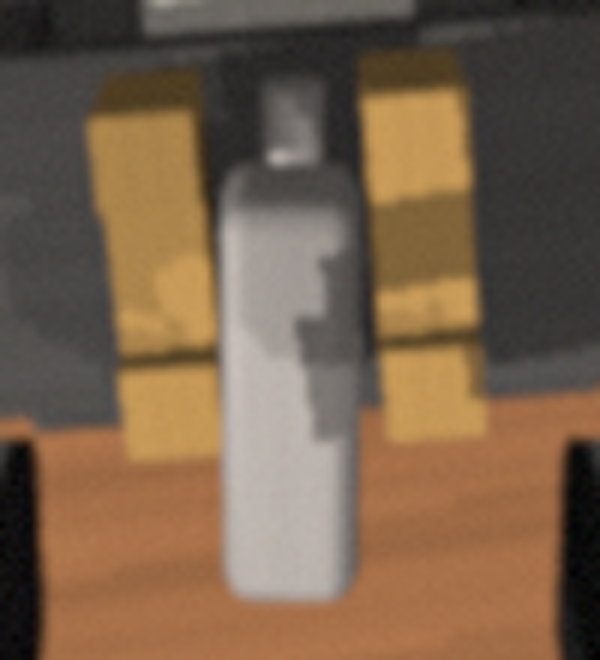

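The bar is centred between the fingers and aligned with them (bar column 253, fingers' middle about 254.5). Descending.

play_rows:
  deltas:
    - [0.001,0.015,-0.0016,0,-0.003,-0.002]
    - [0.001,0.03,-0.0016,0,-0.003,-0.002]
    - [0.001,0.042,-0.0016,0,-0.003,-0.002]
    - [0.001,0.047,-0.0016,0,-0.003,-0.002]
    - [0.001,0.047,-0.0016,0,-0.003,-0.002]
    - [0.001,0.047,-0.0016,0,-0.003,-0.002]

```text
t: 2.75
tcp_pos: [0.4727, -0.1892, 0.0788]
tool_rot: [-0.052, -0.705, 0.705, 0.053]
force: [0.2, -0.7, 0.8]
finger_gap: 0.53
```

play_rows:
  deltas:
    - [0,0,0,0,0,0]
    - [0,0,0,0,0,0]
    - [0,0,0,0,0,0]
    - [0,0,0,0,0,0]
    - [0,0,0,0,0,0]
    - [0,0,0,0,0,0]
  gripper: 0.0
  force: 60

```text
t: 3.35
tcp_pos: [0.4728, -0.1899, 0.079]
tool_rot: [-0.052, -0.705, 0.706, 0.053]
force: [-2.0, -3.5, 6.2]
finger_gap: 0.151
```

play_rows:
  deltas:
    - [0,-0.005,0,0,0,0]
    - [0,-0.01,0,0,0,0]
    - [0,-0.015,0,0,0,0]
    - [0,-0.02,0,0,0,0]
    - [0,-0.023,0,0,0,0]
    - [0,-0.023,0,0,0,0]
    - [0,-0.023,0,0,0,0]

```text
t: 4.05
tcp_pos: [0.4724, -0.1896, 0.1005]
tool_rot: [-0.052, -0.705, 0.705, 0.053]
force: [0.0, -6.5, -11.4]
finger_gap: 0.156
```

```bash
python3 - <<'E'
from h import *
snap('wrist','w3'); s=sense(); print(s['t'],s['tcp_pos'],yawnow(),s['finger_gap'],s['force'],s['q'][5])
im=cv2.imread('pics/w3.png');cv2.imwrite('pics/w3b.png',cv2.resize(im,None,fx=1.5,fy=1.5))
E
```

```text
4.1 [ 0.4724283  -0.18959809  0.10041024] -1.7194285228480886 0.153622077922478 [  0.17242697  -6.34804739 -11.05785655] 1.1200124446736368
```

View pics/w3b.png

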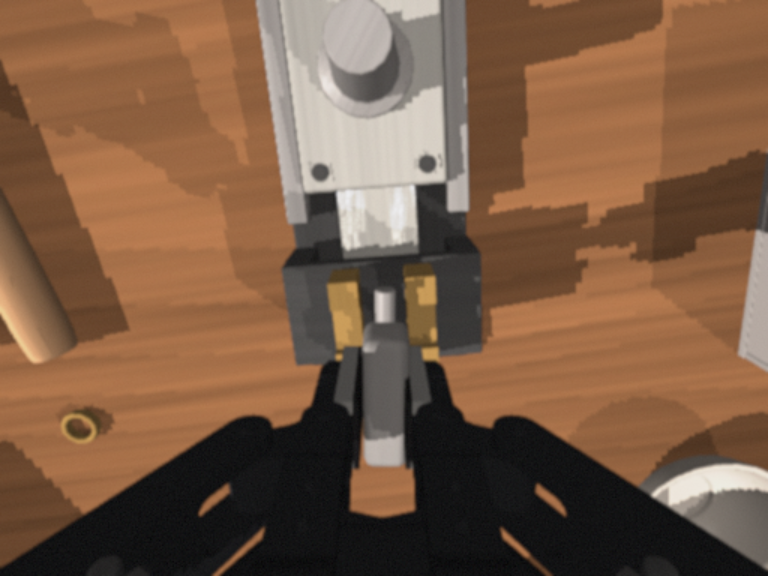

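The pin is up about 21.5 mm, with about 11 N of spring load and the cross bar now level with the teeth tops. I raise it slightly more, then turn it.

play_rows:
  deltas:
    - [0,-0.0015,0.0006,0,-0.05,0]
    - [0,-0.0015,0.0006,0,-0.18,0]
    - [0,-0.0015,0.0006,0,-0.32,0]
    - [0,-0.0015,0.0006,0,-0.46,0]
    - [0,-0.0015,0.0006,0,-0.6,0]
    - [0,-0.0015,0.0006,0,-0.74,0]
    - [0,-0.0015,0.0006,0,-0.88,0]
    - [0,-0.0015,0.0006,0,-1.02,0]
    - [0,-0.0015,0.0006,0,-1.16,0]
    - [0,-0.0015,0.0006,0,-1.3,0]
    - [0,-0.0015,0.0006,0,-1.44,0]
    - [0,-0.0015,0.0006,0,-1.56,0]

```text
t: 5.3
tcp_pos: [0.4726, -0.1905, 0.1019]
tool_rot: [0.461, -0.537, 0.537, -0.46]
force: [0.9, -6.9, -11.8]
finger_gap: 0.15
```

```bash
python3 - <<'E'
from h import *
s=sense(); print(s['t'],s['tcp_pos'],yawnow(),s['finger_gap'],s['force'],s['ft_torque'],s['q'][5])
print(delta([.4724,-.19,.102],-.066))
E
```

```text
5.3 [ 0.47262194 -0.19051175  0.101863  ] -0.15399989548529108 0.15017429753951056 [  0.93059411  -6.88483167 -11.76953195] [-1.30234592 -0.15074109 -0.00687819] -0.44633397458539875
[-0.0005, -0.0001, -0.0003, 0.0009, -0.088, 0.0011]
```

play_rows:
  deltas:
    - [0,0,0,0,-0.09,0]
    - [0,0,0,0,-0.09,0]
    - [0,0,0,0,-0.09,0]

```text
t: 5.6
tcp_pos: [0.4726, -0.1905, 0.1019]
tool_rot: [0.483, -0.517, 0.517, -0.482]
force: [2.3, -5.4, -11.1]
finger_gap: 0.15
```

```bash
python3 - <<'E'
from h import *
snap('wrist','w4'); s=sense(); print(s['t'],s['tcp_pos'],yawnow(),s['finger_gap'],s['force'],s['ft_torque'])
im=cv2.imread('pics/w4.png');cv2.imwrite('pics/w4b.png',cv2.resize(im,None,fx=1.5,fy=1.5))
E
```

```text
5.65 [ 0.47265898 -0.19055195  0.10186979] -0.06920748713811542 0.15272877939522428 [  1.11137772  -5.92648747 -11.0750232 ] [-1.28219563 -0.15093474  0.02401356]
```

View pics/w4b.png

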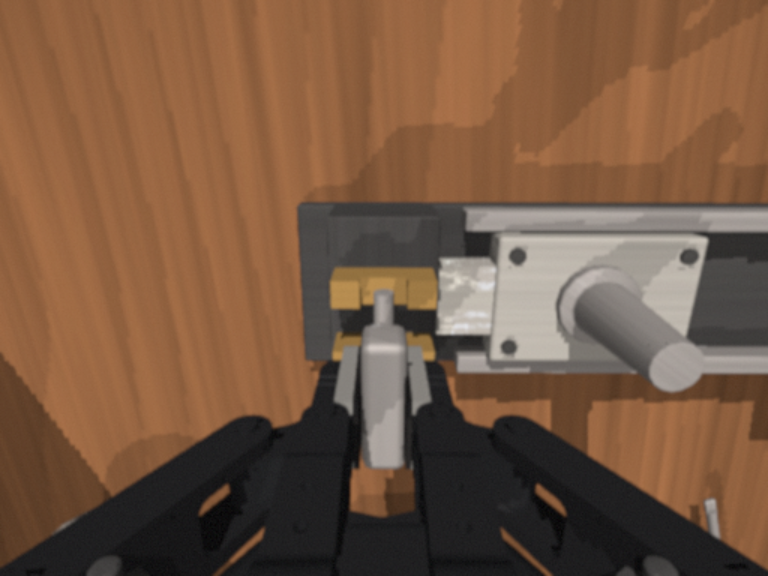

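The handle is now across the slide and the cross bar points along the shallow slot. Lowering.

play_rows:
  deltas:
    - [0,0.003,0,0,0,0]
    - [0,0.006,0,0,0,0]
    - [0,0.008,0,0,0,0]
    - [0,0.0095,0,0,0,0]
    - [0,0.0095,0,0,0,0]
    - [0,0.0095,0,0,0,0]

```text
t: 6.25
tcp_pos: [0.4727, -0.1906, 0.093]
tool_rot: [0.483, -0.517, 0.517, -0.482]
force: [0.3, -5.1, -6.5]
finger_gap: 0.152
```

```bash
python3 - <<'E'
from h import *
s=sense(); print(s['t'],s['tcp_pos'],yawnow(),s['finger_gap'],s['force'],s['ft_torque'])
E
```

```text
6.25 [ 0.47274866 -0.19062556  0.09304775] -0.069164198629604 0.15228025074976745 [ 0.25442933 -5.14598269 -6.54963044] [-1.17131959  0.0797997  -0.03661828]
```

play_rows:
  deltas:
    - [0,0.001,0,0,0,0]
    - [0,0.001,0,0,0,0]
    - [0,0.001,0,0,0,0]

```text
t: 6.55
tcp_pos: [0.4728, -0.1907, 0.0929]
tool_rot: [0.483, -0.517, 0.517, -0.482]
force: [-1.3, -5.3, -0.1]
finger_gap: 0.151
```

play_rows:
  deltas:
    - [0,0,0,0,0,0]
    - [0,0,0,0,0,0]
    - [0,0,0,0,0,0]
    - [0,0,0,0,0,0]
    - [0,0,0,0,0,0]
  gripper: 0.045

```text
t: 7.05
tcp_pos: [0.4721, -0.1892, 0.0923]
tool_rot: [-0.483, 0.518, -0.516, 0.482]
force: [-0.3, 0.7, -0.4]
finger_gap: 0.527
```

play_rows:
  deltas:
    - [0,-0.02,0,0,0,0]
    - [0,-0.05,0,0,0,0]
    - [0,-0.08,0,0,0,0]
    - [0,-0.1,0,0,0,0]
    - [0,-0.1,0,0,0,0]

```text
t: 7.55
tcp_pos: [0.4741, -0.1905, 0.195]
tool_rot: [0.482, -0.515, 0.519, -0.483]
force: [0.9, 0.1, 0.3]
finger_gap: 0.528
```

```bash
python3 - <<'E'
from h import *
s=sense(); print(s['t'],s['tcp_pos'],yawnow(),s['finger_gap'],s['force'])
for n in ['wrist','scene','top']: snap(n,n+'5')
a=cv2.imread('pics/wrist5.png')
b=cv2.resize(cv2.imread('pics/scene5.png')[150:360,80:220],None,fx=1.83,fy=1.83)
cv2.imwrite('pics/c7.png',np.hstack([a,b[:384]]))
E
```

```text
7.55 [ 0.47405157 -0.19051617  0.19497984] -0.06953750276774645 0.5284226152164083 [0.88984966 0.05111267 0.33467995]
```

View pics/c7.png

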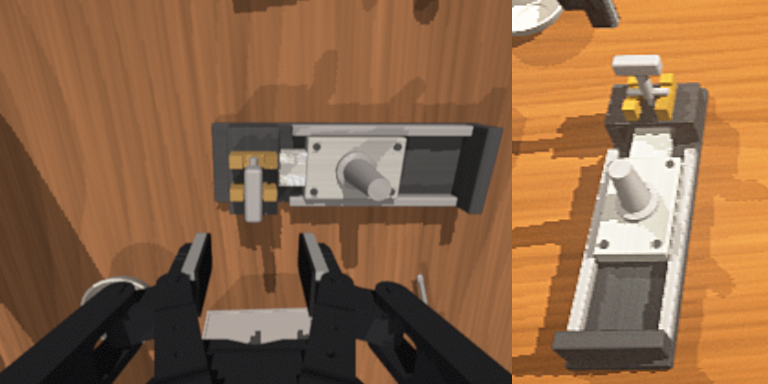

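The picture shows the handle across the slide (253,190) and raised, with the carriage still at its locked place. Checking the height, then caging the mandrel with open fingers along the slide.

```bash
python3 - <<'E'
from h import *
W=load('wrist5');S=load('scene5');T=load('top5')
print(tri([(W,(253.5,191)),(S,(80+126/1.83,150+65/1.83))]))
for p in [(253,169),(253.5,218)]: print(atz(W,p,.119))
print(proj(W,[.473,-.19,.119]),proj(W,[.473,-.19,.105]),proj(W,[.578,-.1977,.1]))
print(delta([.578,-.1977,.15],-.068),delta([.578,-.1977,.068],-.068))
E
```

```text
(array([ 0.47385179, -0.18857746,  0.11012697]), [np.float64(0.0006165449393769757), np.float64(0.0006165449393769276)])
[ 0.47491191 -0.16758711  0.119     ]
[ 0.4724966  -0.20729823  0.119     ]
(np.float64(252.577048904711), np.float64(197.34424689850454)) (np.float64(252.60565977010256), np.float64(191.44450546309017)) (np.float64(379.32565109110055), np.float64(189.80602086750918))
[0.0012, 0.0411, 0.1068, 0.0031, -0.0017, -0.0013] [0.0013, 0.1231, 0.107, 0.0031, -0.0017, -0.0013]
```

play_rows:
  deltas:
    - [0,0,0.03,0,0,0]
    - [0,0,0.07,0,0,0]
    - [0.001,0.01,0.107,0.003,-0.002,-0.001]
    - [0.001,0.05,0.107,0.003,-0.002,-0.001]
    - [0.001,0.065,0.107,0.003,-0.002,-0.001]
    - [0.001,0.065,0.107,0.003,-0.002,-0.001]

```text
t: 8.3
tcp_pos: [0.576, -0.1962, 0.1221]
tool_rot: [-0.484, 0.52, -0.514, 0.482]
force: [0.3, 0.0, -0.6]
finger_gap: 0.529
```

```bash
python3 - <<'E'
from h import *
s=sense(); print(s['t'],s['tcp_pos'],yawnow(),s['force'])
snap('wrist','w6'); print(delta([.578,-.1977,.068],-.068))
im=cv2.imread('pics/w6.png');cv2.imwrite('pics/w6b.png',cv2.resize(im,None,fx=1.5,fy=1.5))
E
```

```text
8.3 [ 0.5759554  -0.19621748  0.12214652] -0.06753535095695126 [ 0.310401    0.03968914 -0.55669646]
[0.0007, 0.0562, 0.0011, 0.0043, 0.0003, -0.0021]
```

View pics/w6b.png

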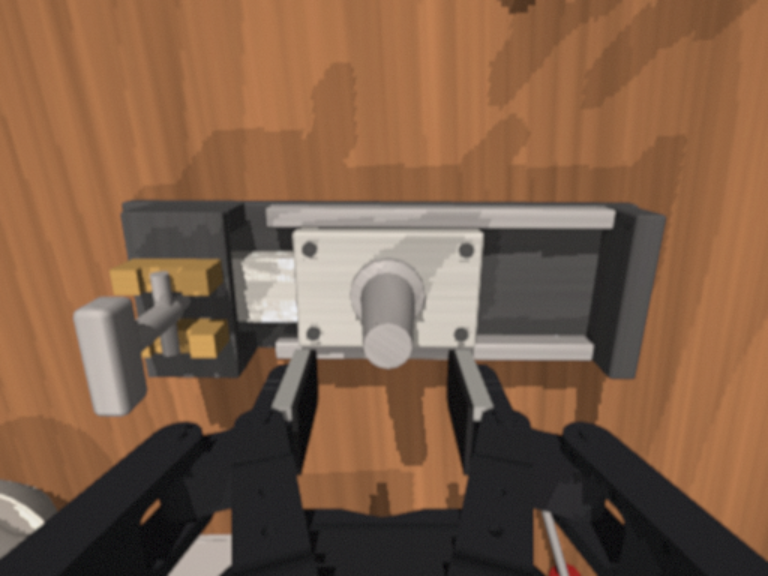

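The cross bar lies in the shallow slot, and the mandrel top (258,230 at native scale) is centred between the fingers. Descending, then pushing in stages.

play_rows:
  deltas:
    - [0.0005,0.025,0.002,0.004,0,-0.002]
    - [0.0005,0.05,0.002,0.004,0,-0.002]
    - [0.0005,0.056,0.002,0.004,0,-0.002]
    - [0.0005,0.056,0.002,0.004,0,-0.002]
    - [0.0005,0.056,0.002,0.004,0,-0.002]

```text
t: 8.85
tcp_pos: [0.5818, -0.1992, 0.0724]
tool_rot: [0.482, -0.514, 0.519, -0.484]
force: [0.5, -0.4, 0.6]
finger_gap: 0.526
```

play_rows:
  deltas:
    - [0,0,0.006,0,0,0]
    - [0,0,0.012,0,0,0]
    - [0,0,0.018,0,0,0]
    - [0,0,0.024,0,0,0]
    - [0,0,0.03,0,0,0]
    - [0,0,0.036,0,0,0]
    - [0,0,0.042,0,0,0]
    - [0,0,0.048,0,0,0]
    - [0,0,0.054,0,0,0]
    - [0,0,0.06,0,0,0]
    - [0,0,0.066,0,0,0]
    - [0,0,0.066,0,0,0]

```text
t: 10.05
tcp_pos: [0.6485, -0.2033, 0.0714]
tool_rot: [0.482, -0.514, 0.519, -0.484]
force: [-1.0, -0.1, -0.7]
finger_gap: 0.523
```

play_rows:
  deltas:
    - [0,0,0.003,0,0,0]
    - [0,0,0.006,0,0,0]
    - [0,0,0.008,0,0,0]
    - [0,0,0.008,0,0,0]

```text
t: 10.45
tcp_pos: [0.6551, -0.2037, 0.0714]
tool_rot: [0.482, -0.515, 0.519, -0.483]
force: [-2.7, -0.5, 0.2]
finger_gap: 0.526
```

```bash
python3 - <<'E'
from h import *
s=sense(); print(s['t'],s['tcp_pos'],yawnow(),s['force'])
snap('wrist','w7')
im=cv2.imread('pics/w7.png');cv2.imwrite('pics/w7b.png',cv2.resize(im,None,fx=1.5,fy=1.5))
E
```

```text
10.45 [ 0.65507917 -0.20371824  0.07136469] -0.0677567953803265 [-2.65460649 -0.48420203  0.20947999]
```

View pics/w7b.png

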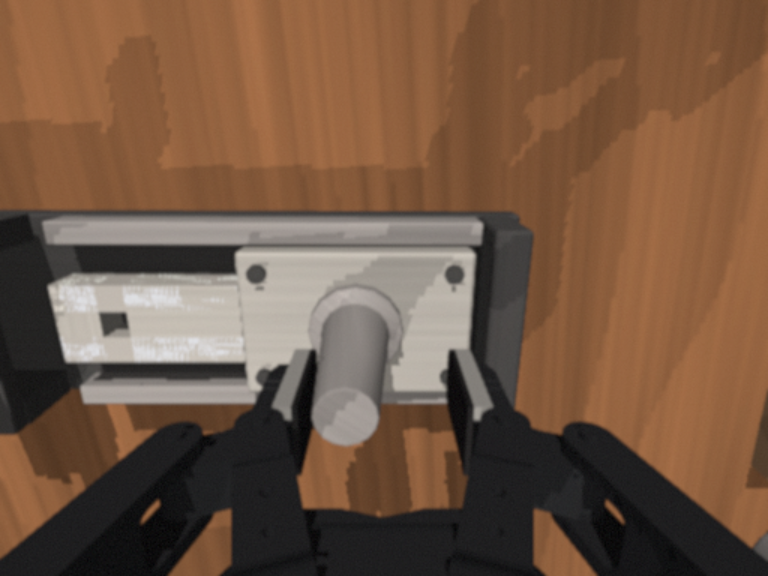

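The left finger is pushing the mandrel. The carriage edge (column 474) is a few mm short of the stop (about 488), so I push on.

play_rows:
  deltas:
    - [0,0,0.002,0,0,0]
    - [0,0,0.004,0,0,0]
    - [0,0,0.006,0,0,0]
    - [0,0,0.006,0,0,0]

```text
t: 10.9
tcp_pos: [0.659, -0.2039, 0.0712]
tool_rot: [0.483, -0.516, 0.517, -0.483]
force: [-6.5, -0.5, 2.3]
finger_gap: 0.53
```

play_rows:
  deltas:
    - [0,0,0.001,0,0,0]
    - [0,0,0.002,0,0,0]
    - [0,0,0.003,0,0,0]
    - [0,0,0.003,0,0,0]

```text
t: 11.3
tcp_pos: [0.6591, -0.2039, 0.071]
tool_rot: [-0.485, 0.517, -0.515, 0.481]
force: [-11.5, -1.4, 4.5]
finger_gap: 0.53
```

Force climbs while the tool stands still, so the carriage is at the stop. I back off to mid-gap (about 12 mm) and go up.

play_rows:
  deltas:
    - [0,0,-0.005,0,0,0]
    - [0,0,-0.01,0,0,0]
    - [0,0,-0.015,0,0,0]
    - [0,0,-0.015,0,0,0]

```text
t: 11.7
tcp_pos: [0.649, -0.2032, 0.0717]
tool_rot: [0.482, -0.514, 0.519, -0.484]
force: [-0.6, -0.6, -0.2]
finger_gap: 0.526
```

play_rows:
  deltas:
    - [0,-0.03,0,0,0,0]
    - [0,-0.06,0,0,0,0]
    - [0,-0.1,0,0,0,0]
    - [0,-0.14,0,0,0,0]
    - [0,-0.14,0,0,0,0]
    - [0,-0.14,0,0,0,0]

```text
t: 12.3
tcp_pos: [0.6492, -0.203, 0.2133]
tool_rot: [0.482, -0.513, 0.52, -0.484]
force: [-0.3, 0.1, -0.5]
finger_gap: 0.524
```

```bash
python3 - <<'E'
from h import *
s=sense(); print(s['t'],s['tcp_pos'],yawnow(),s['force'])
for n in ['wrist','scene']: snap(n,n+'8')
a=cv2.imread('pics/wrist8.png')
b=cv2.resize(cv2.imread('pics/scene8.png')[150:360,80:220],None,fx=1.83,fy=1.83)
cv2.imwrite('pics/c8.png',np.hstack([a,b[:384]]))
E
```

```text
12.3 [ 0.64922391 -0.20304781  0.21328871] -0.06747253123146738 [-0.31617483  0.12154474 -0.45321023]
```

View pics/c8.png

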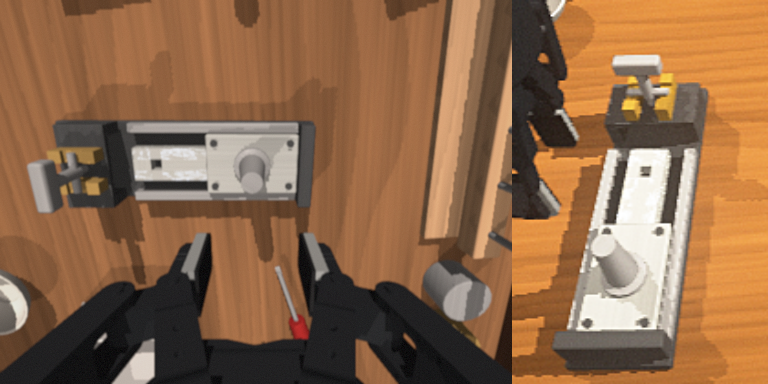

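The carriage edge (column 298 in the wrist view) touches the stop, the pin handle stands raised across the slide (scene view 638,65 in the crop), and the tool is clear. Handing in.

```bash
python3 - <<'E'
from h import *
print(sign_off())
E
```

```text
the job is handed in; nothing more can be done
None
```

I pulled the mandrel fixture's pin, turned it into the raised notch and let go. I then pushed the mandrel carriage to its end stop, raised the arm clear and handed the job in at about 12.4 s. I got no verdict back.

- **Pin:** I lifted it about 23 mm, turned it about 95° and lowered it. The vertical load went to about 0 N with the tool 13.9 mm above its locked-height grasp, so the pin was resting on the shallow slot floor. The last pictures show the handle still raised and across the slide.
- **Carriage:** at the stop the push force rose from 6.5 to 11.5 N with no further movement. The last wrist picture shows the carriage edge against the stop.
- **Other fixture:** I never went near it, but I did not check it in a picture at the end.
- **Disagreement:** two-view height estimates of the handle were loose. They gave about 95 to 101 mm for the locked pin and about 110 mm for the raised one. I relied on the tool height and the load drop to judge that it was seated.
- **Side force:** about 5 to 7 N acted sideways on the gripper while it held the pin, and it disappeared on release.

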